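# Load a tube and index the reader slide to its next hole

### The job

Take the blue-capped sample tube out of the white three-tube rack (left of the centrifuge, not the full one beyond it) and stand it upright, fully down, in the bore of the blue carriage, and let go of it. Then pull the carriage's red lock knob up until its pin is clear of the steel ladder strip, slide the carriage on to the next hole, toward the white reader head and no further, and let the pin go fully home in that hole. Finish while still holding the red knob with the pin home (do not let go), the tube still standing in its bore, and leave the other tubes, the glass beaker and the sample jar where they stand.

Things in the scene. Friction and masses are not known exactly. Their poses are not given: they have to be found in the camera images.
- tube_blue_mid (a point): middle (half-way up, on the axis) of the blue-capped sample tube: 78 mm tall, 12.4 mm thick where fingers meet it (the 15 mm blue cap looks wider), about 12 g; fingers meet it up to 69 mm above its foot; its z axis points up along the tube. It stands in the rack, foot 6 mm above the bench, in a hole that shows 33 mm of it above the rack's 51 mm high top; the rack holds it loosely, pull it straight up by 60 mm or more to free it.
- tube_yellow_mid (a point): middle of the yellow-capped tube, same size, in the same rack: leave alone (it may shift by 20 mm at most)
- tube_white_mid (a point): middle of the white-capped tube, same size, in the same rack: leave alone (it may shift by 20 mm at most)
- rack: white tube rack, 52 mm (its x) by 150 mm (its y) by 52 mm high, fixed to the bench; origin at the centre of its underside, x and y level. The three tubes stand in one row along its y axis, 11.5 mm to the -x side of its middle line, 54 mm apart in any order; the other holes are empty, so a gripper that closes along the rack's x axis has room.
- bore (a point): centre of the mouth of the round bore in the top of the carriage's tube block (blue, 44 x 44 mm, top 68 mm above the bench); it moves with the carriage. The bore is upright, 16 mm wide and 38 mm deep, so a seated tube's middle lies 1 mm above this point. Its y axis is the sliding direction (toward the reader head).
- lock_knob: middle of the red round lock knob on the carriage's ear: 26 mm in diameter, 26 mm tall (13 mm above and below this point), standing free on an 8 mm stem above a steel housing whose top is 20 mm below this point while the pin is home; upright; its y axis is the sliding direction too. With the pin home this point is 79 mm above the bench. In the rail's frame it lies 45 mm to the -x side of the bore's axis and 73 mm behind it (-y), always.
- plunger (a joint): how far the knob and its pin are pulled up (m): 0 = pin home in a hole, 0.016 = end of travel. A spring presses it down with 4 N at 0 and 6 N at 0.016. The round-nosed 8 mm pin reaches 12 mm into the 11 mm holes, so it is clear of the strip above 0.012.
- carriage (a joint): how far the carriage has slid along the rail (m) from the hole it starts in, growing toward the reader head; holes lie 0.050 apart, so the next one is at 0.050 and the pin finds it within about 2 mm. The slide runs straight and level with about 1.5 N of friction, range -0.05 to 0.10; pulling the knob sideways moves the carriage.
- next_hole (a point): centre of the mouth, in the top of the steel ladder strip (22 mm above the bench), of the hole in which the pin must end. It is fixed; at the start it lies 50 mm from the knob's axis in the sliding direction.
- rail: the grey base plate of the slide (170 mm by 300 mm) with aluminium guide rail, fixed to the bench; origin under the middle of the guide rail on the bench, its y axis is the sliding direction. The steel ladder strip with four holes runs along y at x = -45 mm. The white reader head, 42 x 36 mm and 100 mm high, stands on it at x = 74, y = 63 mm.
- beaker_mid (a point): middle of a glass beaker, 72 mm wide, 92 mm tall: leave alone (it may shift by 20 mm at most)
- jar_mid (a point): middle of a sample jar with red lid, 63 mm wide, 72 mm tall: leave alone (it may shift by 20 mm at most)

How it is judged:
By the outcome, as a careful person would: the job done as asked, in the order asked, and still so for the second after the job is handed in, while the arm keeps its last pose, push and grip.
It also fails if it takes over 48 s, if anything falls off the work surface, if the arm or the gripper's body presses on something with over 40 N, if the wrist force passes 120 N, or if a joint passes its speed limit or range.

### The arm

A 6-joint arm with a two-finger parallel gripper is mounted at the origin on a cart in front of the work surface, level with it; the furniture and walls round the work are solid. World frame = base frame: x ahead of the robot, y to its left, z up, the work surface at z = 0. Lengths are in m, angles in rad, forces in N, time in s.
With the tool pointing down it reaches from about 0.35 to 0.975 m from the base axis. Payload 4.9 kg.
Tool frame: the origin (TCP) lies at the very end of the fingers, on their centre line; the grasp point (between the pads) lies 19 mm behind it; z points along the fingers, y is the line along which they close (so a half turn about z gives the same grasp; the last joint's range is limited). The gripper opens to 85 mm and grips with 20 to 120 N. Pads are 22 mm wide; open, the fingers measure 114 mm over their backs; the gripper's body (76 mm by 85 mm) begins 54 mm behind the grasp point. The pads swing forward as they close: fully open they stand 13 mm farther back than shut.
Start: joints at [1.004, 0.053, 1.613, -0, 1.476, -0.119], TCP at [0.271, 0.563, 0.231] pointing down, gripper open.
Joint ranges: [-3.01, 3.01], [-1.01, 2.22], [0.06, 2.58], [-1.02, 4.17], [0.09, 2.62], [-3.14, 3.14]. Speed limits (rad/s): [2.57, 2.57, 3.14, 3.14, 3.14, 3.14].

### API

Orientations are given as a rotation vector (axis times angle).
In Python, from station import ctrl gives the robot as it stands.
- The arm moves only by the shell command python3 -m crank 'ROWS' [OPENING] [FORCE]. ROWS is text: rows parted by semicolons, each of 4 numbers parted by spaces: the shift along the world's x, y, z in units of 0.5 m (1.0 is 0.5 m), then the turn about the world's z in units of 90 degrees (1.0 is 90 degrees). In form: x y z turn; .... A call has exactly 5 rows; each row shifts and turns the commanded pose from where the row before left it; what a row does not reach is not made up. A row lasts 1/12 s, in which the tool goes at most 41.7 mm and 7.16 degrees, less where a joint would pass 70% of its speed; a pose out of reach is approached as far as the arm can. A call with a number of a shift or a turn outside -1 to 1 is refused whole. A call with a gripper value outside its range is refused whole. OPENING is the opening in per cent of the stroke, from 0 (shut) to 100 (fully open), set as the call begins (- or left out, the last holds). The fingers move at their own pace and stop on an object; FORCE is the grip in N (left out, the last holds). Time passes only in rows, so rows that do not move let the fingers close, or fill a call up. It gives the time, the measured TCP pose, the force, the opening and the grip force at its end, in the units of the state.
- ctrl.get_obs(): the state, without advancing time (a new reading comes with each control period).
- ctrl.get_image(name): name is "scene" or "top" or "wrist"; returns (picture, depth): 480x640x3 uint8, red, green, blue; 480x640 float32, m along the optical axis (not along the pixel's ray), 0 where there is no reading.
- ctrl.get_calibration(name): a dict with "fx", "fy", "cx", "cy" (pixels), "extrinsics" (4x4, takes a point from world to camera coordinates). Camera axes: x right, y down, z forward; pixel columns grow to the right and rows downward; lengths in m; the calibration is good to about 2 mm. The wrist camera is an equidistant fisheye: a pixel r from the principal point sees the ray r / f radians off the axis. A picture is of the moment at which its call begins: read the wrist's pose just before it. get_calibration takes no time and is no camera call; for the wrist camera it gives the pose at the moment of the call.
- ctrl.finish_job(): hands the job in; it is judged then, once.
The state is a dict: "t": time; "q": joint angles; "dq": joint speeds; "effort": joint torques, N m; "tool_pos": TCP position; "tool_rot": TCP orientation; "contact_force": force on the tool from outside, world axes, zero at the start; "wrist_torque": the same for the moment, N m; "opening": finger opening in m; "grip_force": force on a finger pad.
Only numpy, scipy, OpenCV 4.12 (cv2) and the standard library are available. Lean on these libraries where they do the work, as an engineer would, in place of code of your own. Each camera call takes 0.05 s, during which the arm holds its last target. There are 200 camera calls.

## Working session

There is one attempt and no reset: what is moved stays moved. The work goes in short steps, Python scripts to look and compute and a shell command to move; the robot and the scene stay as the last step left them, time stands still between calls to the robot, and variables do not carry over. Pictures are saved under pics/ and viewed, at most 10 in all, crops included, and the job is handed in when it is done.

```bash
mkdir -p pics; ls; python3 - <<'E'
from station import ctrl
import cv2,numpy as np
o=ctrl.get_obs();print(o)
for n in("scene","top"):
    im,d=ctrl.get_image(n);cv2.imwrite(f"pics/{n}0.png",im[:,:,::-1]);np.savez(f"pics/{n}0.npz",im=im,d=d)
    c=ctrl.get_calibration(n);print(n,c)
E
```

```text
pics
{'t': 0.0, 'q': array([ 1.00400761e+00,  5.33522408e-02,  1.61427456e+00, -2.29904696e-05,
        1.47600558e+00, -1.18989288e-01]), 'dq': array([-1.91292660e-04, -9.92119538e-04,  2.25150584e-03, -5.93316652e-04,
       -8.80530426e-05,  1.99947634e-04]), 'effort': array([ 4.02487121e-04, -3.93700433e+01, -3.70159650e+01, -1.63366867e-04,
        7.37683353e-03, -1.31318956e-05]), 'tool_pos': array([0.27028015, 0.56285241, 0.2300775 ]), 'tool_rot': array([-6.97388195e-01, -3.06252705e+00,  3.02892880e-03]), 'contact_force': array([ 0.27095009, -0.23754556,  0.05421152]), 'wrist_torque': array([ 0.03535266, -0.0152475 ,  0.02436534]), 'grip_force': 0.0, 'opening': 0.08525825792768152}
scene {'fx': 451.29235946302845, 'fy': 451.29235946302845, 'cx': 322.69941340603214, 'cy': 237.81593943556186, 'extrinsics': array([[ 0.92320447, -0.38426751,  0.00565567, -0.5274032 ],
       [-0.16199535, -0.40245545, -0.90099229,  0.17391745],
       [ 0.34849822,  0.83088392, -0.43379822,  0.69486224],
       [ 0.        ,  0.        ,  0.        ,  1.        ]])}
top {'fx': 446.8068341832992, 'fy': 446.8068341832992, 'cx': 326.43401059685493, 'cy': 241.51667920439434, 'extrinsics': array([[ 0.02004787, -0.99970417, -0.0137718 , -0.02032477],
       [-0.98874797, -0.01778202, -0.14853031,  0.59687215],
       [ 0.14824147,  0.01659456, -0.98881196,  0.88176891],
       [ 0.        ,  0.        ,  0.        ,  1.        ]])}
```

View pics/scene0.png

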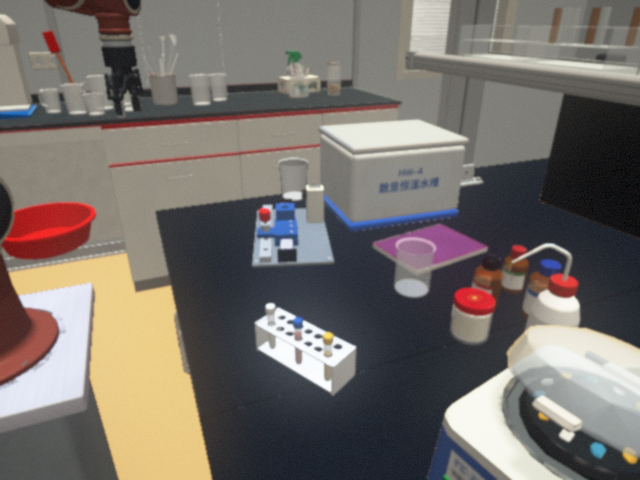

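View pics/top0.png

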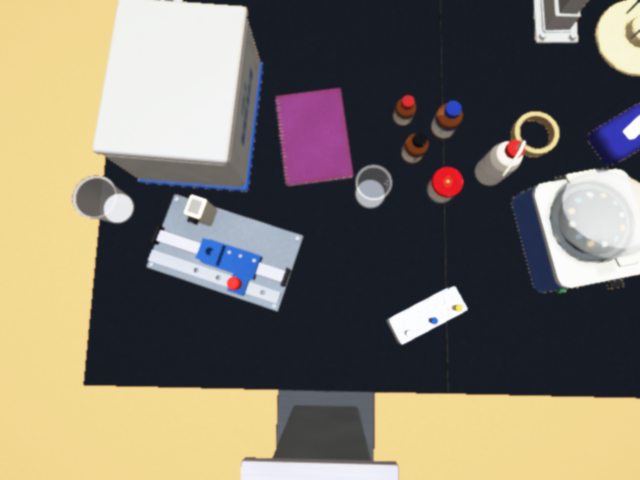

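```bash
cat > h.py <<'E'
import numpy as np,cv2
from station import ctrl
def ray(c,px,fish=False):
    E=c["extrinsics"];R=E[:3,:3];t=E[:3,3]
    x=(px[0]-c["cx"])/c["fx"];y=(px[1]-c["cy"])/c["fy"]
    if fish:
        r=np.hypot(x,y);v=np.array([x/r*np.sin(r),y/r*np.sin(r),np.cos(r)]) if r>1e-9 else np.array([0,0,1.])
    else: v=np.array([x,y,1.])
    return -R.T@t,R.T@v
def onz(c,px,z,fish=False):
    o,v=ray(c,px,fish);return o+v*(z-o[2])/v[2]
def blobs(im,lo,hi,amin=5,box=None):
    h=cv2.cvtColor(im,cv2.COLOR_RGB2HSV);m=cv2.inRange(h,np.array(lo),np.array(hi))
    if box: k=np.zeros_like(m);k[box[1]:box[3],box[0]:box[2]]=255;m&=k
    n,l,s,ce=cv2.connectedComponentsWithStats(m)
    return sorted([(int(s[i,4]),ce[i].round(1).tolist(),s[i,:4].tolist()) for i in range(1,n) if s[i,4]>=amin],reverse=True)
E
python3 - <<'E'
from h import *
c=ctrl.get_calibration("top");im=np.load("pics/top0.npz")["im"]
B=(380,280,475,350)
for nm,lo,hi,z in(("blue",(105,120,40),(130,255,255),.084),("yel",(18,90,90),(35,255,255),.084)):
    for b in blobs(im,lo,hi,3,B):print(nm,b,onz(c,b[1],z).round(4))
for b in blobs(im,(0,150,80),(8,255,255),5,(140,190,310,315)):print("knob",b,onz(c,b[1],.092).round(4))
for b in blobs(im,(100,120,40),(130,255,255),5,(140,190,310,315)):print("carr",b,onz(c,b[1],.05).round(4))
h=cv2.cvtColor(im,cv2.COLOR_RGB2HSV)
def rect(m,z):
    cs,_=cv2.findContours(m,cv2.RETR_EXTERNAL,cv2.CHAIN_APPROX_NONE);k=max(cs,key=cv2.contourArea)
    p=np.array([onz(c,q[0],z)[:2] for q in k],np.float32)
    r=cv2.minAreaRect(p*1000);print(r)
def box(m,b):
    k=np.zeros_like(m);k[b[1]:b[3],b[0]:b[2]]=m[b[1]:b[3],b[0]:b[2]];return k
rect(box(cv2.inRange(h,(0,0,140),(180,60,255)),B),.052)
rect(box(cv2.inRange(h,(0,0,70),(180,255,255)),(140,191,310,315)),.008)
for p in((210,252),(434,321)):print(onz(c,p,.068))
crop=cv2.resize(im[185:315,140:310],None,fx=4,fy=4,interpolation=cv2.INTER_CUBIC);cv2.imwrite("pics/c1.png",crop[:,:,::-1])
E
```

```text
blue (30, [433.6, 320.4], [431, 318, 6, 6]) [ 0.4413 -0.2191  0.084 ]
yel (39, [457.7, 307.3], [454, 305, 8, 6]) [ 0.4672 -0.2659  0.084 ]
knob (97, [233.3, 282.9], [228, 278, 12, 10]) [0.5054 0.1696 0.092 ]
carr (1603, [229.2, 260.7], [196, 238, 65, 57]) [0.5529 0.1898 0.05  ]
carr (20, [238.6, 190.3], [233, 190, 14, 2]) [0.7019 0.1778 0.05  ]
carr (6, [224.5, 190.0], [222, 190, 6, 1]) [0.702  0.2075 0.05  ]
((452.8126220703125, -213.8613739013672), (58.694862365722656, 153.9343719482422), 28.271343231201172)
((582.7195434570312, 210.22337341308594), (306.1157531738281, 184.10369873046875), 72.3914794921875)
[0.56798115 0.22536759 0.068     ]
[ 0.43985584 -0.22340733  0.068     ]
```

View pics/c1.png

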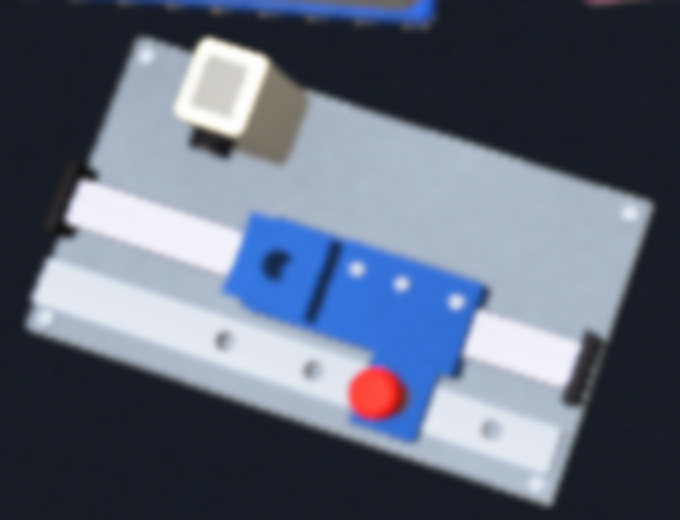

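The scene view shows the rack with white, blue (298,322) and yellow tubes. The top crop shows the bore at about (209,251), the knob at (233,283) and the next hole at (218,277) in the full image. The sliding direction is toward the left side of the image. I'm moving above the rack now.

```bash
for i in 1 ; do python3 -m crank '.017 -.0783 0 -.02;.017 -.0783 0 -.02;.017 -.0783 0 -.02;.017 -.0783 0 -.02;.017 -.0783 0 -.02' 45 60
python3 -m crank '.017 -.0783 0 -.02;.017 -.0783 0 -.02;.017 -.0783 0 -.02;.017 -.0783 0 -.02;.017 -.0783 0 -.02'
python3 -m crank '.017 -.0783 0 -.02;.017 -.0783 0 -.02;.017 -.0783 0 -.02;.017 -.0783 0 -.02;.017 -.0783 0 -.02'
python3 -m crank '.017 -.0783 0 -.02;.017 -.0783 0 -.02;.017 -.0783 0 -.02;.017 -.0783 0 -.02;.017 -.0783 0 -.02'; done
python3 - <<'E'
from h import *
c=ctrl.get_calibration("wrist");o=ctrl.get_obs();im,d=ctrl.get_image("wrist")
print(o["t"],o["tool_pos"],o["tool_rot"],c)
cv2.imwrite("pics/w1.png",im[:,:,::-1]);np.savez("pics/w1.npz",im=im)
for nm,lo,hi,z in(("blue",(105,120,40),(130,255,255),.084),("yel",(18,110,90),(35,255,255),.084)):
    for b in blobs(im,lo,hi,40)[:4]:print(nm,b,onz(c,b[1],z,1).round(4))
E
```

```text
t: 0.52
tool_pos: [0.3128, 0.3658, 0.2305]
tool_rot: [-0.936, -2.998, 0.002]
contact_force: [0.6, -0.2, -0.1]
opening: 0.0383
grip_force: 0.0
t: 0.93
tool_pos: [0.3552, 0.1701, 0.2309]
tool_rot: [1.169, 2.916, -0.0]
contact_force: [0.8, 0.3, 0.4]
opening: 0.0384
grip_force: 0.0
t: 1.35
tool_pos: [0.3978, -0.0259, 0.2311]
tool_rot: [1.396, 2.814, 0.0]
contact_force: [0.2, 0.5, -0.2]
opening: 0.0384
grip_force: 0.0
t: 1.77
tool_pos: [0.4403, -0.2217, 0.2308]
tool_rot: [-1.613, -2.695, -0.0]
contact_force: [0.9, 0.7, -0.2]
opening: 0.0387
grip_force: 0.0
1.7667 [ 0.44028647 -0.22169183  0.23081179] [-1.61284540e+00 -2.69542552e+00 -3.45370306e-04] {'fx': 371.64829954431775, 'fy': 371.64829954431775, 'cx': 312.78699119456655, 'cy': 235.33724314470822, 'extrinsics': array([[ 8.80812529e-01,  4.73464949e-01,  4.81306480e-04,
        -2.83441436e-01],
       [ 4.54135890e-01, -8.45140257e-01,  2.81954852e-01,
        -4.23325965e-01],
       [ 1.33902511e-01, -2.48130787e-01, -9.59427553e-01,
         2.62567447e-01],
       [ 0.00000000e+00,  0.00000000e+00,  0.00000000e+00,
         1.00000000e+00]])}
blue (616, [297.7, 395.5], [266, 386, 71, 18]) [ 0.5123 -0.3862  0.084 ]
blue (468, [590.7, 402.2], [579, 390, 25, 26]) [ 0.8862 -0.2618  0.084 ]
blue (183, [315.4, 215.2], [308, 208, 15, 15]) [ 0.4408 -0.2171  0.084 ]
blue (56, [564.1, 381.2], [559, 374, 12, 17]) [ 0.7989 -0.2507  0.084 ]
yel (234, [56.1, 409.5], [23, 359, 85, 104]) [ 0.2643 -0.5993  0.084 ]
yel (189, [315.4, 277.2], [308, 270, 15, 16]) [ 0.4661 -0.2639  0.084 ]
yel (75, [158.4, 198.6], [145, 166, 30, 68]) [ 0.3185 -0.2655  0.084 ]
```

View pics/w1.png

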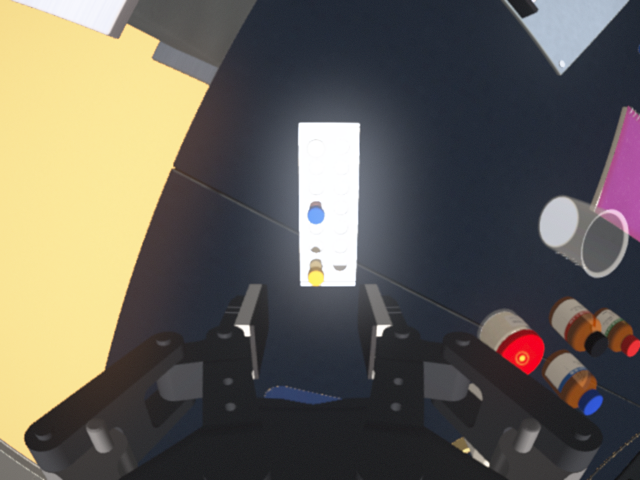

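The wrist view shows the blue cap at (315,215) and the yellow at (315,277), with the rack aligned with the fingers. I'm going down to grasp.

```bash
python3 -m crank '.002 .0074 -.05 0;0 0 -.07 0;0 0 -.07 0;0 0 -.06 0;0 0 -.04 0' 45 60
python3 -m crank '0 0 -.03 0;0 0 -.02 0;0 0 -.0136 0;0 0 0 0;0 0 0 0'
python3 - <<'E'
from h import *
c=ctrl.get_calibration("wrist");im,d=ctrl.get_image("wrist")
cv2.imwrite("pics/w2.png",im[:,:,::-1])
E
```

```text
t: 2.23
tool_pos: [0.4395, -0.2145, 0.0822]
tool_rot: [-1.607, -2.693, -0.001]
contact_force: [-0.6, 0.4, -1.3]
opening: 0.0384
grip_force: 0.0
t: 2.65
tool_pos: [0.4419, -0.2161, 0.055]
tool_rot: [1.61, 2.697, -0.0]
contact_force: [-0.1, -0.3, -0.7]
opening: 0.0386
grip_force: 0.0
```

View pics/w2.png

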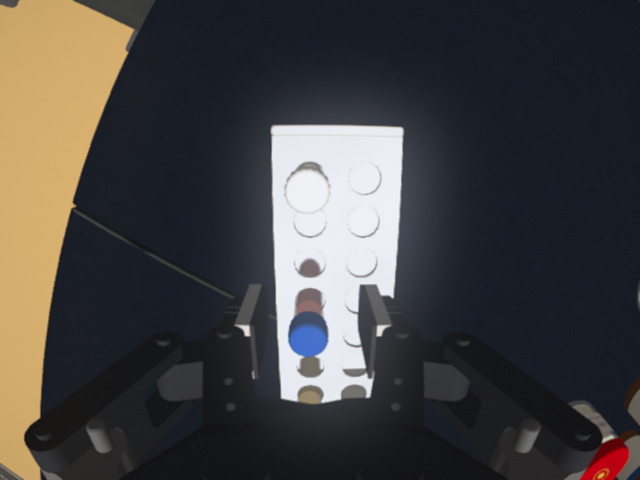

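Tube is between the fingers, cap at (308,330). I'm closing and lifting.

```bash
python3 -m crank '0 0 0 0;0 0 0 0;0 0 0 0;0 0 0 0;0 0 0 0' 0 40
python3 -m crank '0 0 .02 0;0 0 .04 0;0 0 .06 0;0 0 .06 0;0 0 .06 0'
python3 -m crank '0 0 .02 0;0 0 0 0;0 0 0 0;0 0 0 0;0 0 0 0'
python3 - <<'E'
from h import *
o=ctrl.get_obs();c=ctrl.get_calibration("wrist");im,d=ctrl.get_image("wrist")
cv2.imwrite("pics/w3.png",im[:,:,::-1])
g=o["tool_pos"];print(g,o["tool_rot"],o["contact_force"])
for b in blobs(im,(105,120,40),(130,255,255),100):
    print(b,onz(c,b[1],g[2]+.030,1))
E
```

```text
t: 3.12
tool_pos: [0.4424, -0.2165, 0.0557]
tool_rot: [1.609, 2.696, -0.0]
contact_force: [-0.6, -0.0, 5.1]
opening: 0.0105
grip_force: 39.1
t: 3.53
tool_pos: [0.4409, -0.2154, 0.1756]
tool_rot: [-1.609, -2.696, -0.0]
contact_force: [0.6, -0.1, -0.1]
opening: 0.0106
grip_force: 39.1
t: 3.95
tool_pos: [0.4404, -0.2151, 0.1818]
tool_rot: [-1.608, -2.694, -0.001]
contact_force: [-0.2, -0.5, -0.5]
opening: 0.0108
grip_force: 39.1
[ 0.44038655 -0.21508882  0.18179738] [-1.60761142e+00 -2.69372503e+00 -5.21246857e-04] [-0.18611951 -0.48378597 -0.51483122]
(1058, [312.6, 336.1], [298, 315, 31, 41]) [ 0.43954668 -0.21255398  0.21179738]
(504, [606.8, 431.2], [594, 418, 27, 28]) [ 0.63169464 -0.20380135  0.21179738]
```

View pics/w3.png

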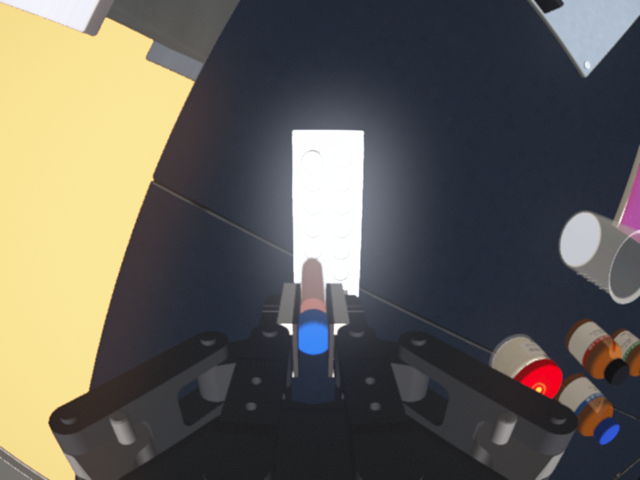

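The tube is held upright at (313,320), out of the rack. I'm moving to hover above the bore.

```bash
python3 -m crank '.017 .0593 0 .0327;.017 .0593 0 .0327;.017 .0593 0 .0327;.017 .0593 0 .0327;.017 .0593 0 .0327' >/dev/null
python3 -m crank '.017 .0593 0 .0327;.017 .0593 0 .0327;.017 .0593 0 .0327;.017 .0593 0 .0327;.017 .0593 0 .0327' >/dev/null
python3 -m crank '.017 .0593 0 .0327;.017 .0593 0 .0327;.017 .0593 0 .0327;.017 .0593 0 .0327;.017 .0593 0 .0327' >/dev/null
python3 -m crank '0 0 0 0;0 0 0 0;0 0 0 0;0 0 0 0;0 0 0 0'
python3 - <<'E'
from h import *
o=ctrl.get_obs();c=ctrl.get_calibration("wrist");im,d=ctrl.get_image("wrist")
cv2.imwrite("pics/w4.png",im[:,:,::-1]);np.savez("pics/w4.npz",im=im)
g=o["tool_pos"];print(g,o["tool_rot"],c)
for b in blobs(im,(105,120,40),(130,255,255),100): print("blue",b)
for b in blobs(im,(0,170,80),(8,255,255),60): print("red",b,onz(c,b[1],.092,1))
for n in("scene","top"):
    i,_=ctrl.get_image(n);np.savez(f"pics/{n}1.npz",im=i);cv2.imwrite(f"pics/{n}1.png",i[:,:,::-1])
E
```

```text
t: 5.67
tool_pos: [0.5688, 0.2278, 0.1841]
tool_rot: [-0.48, -3.104, 0.001]
contact_force: [0.1, 0.0, 0.2]
opening: 0.0102
grip_force: 39.2
[0.5688269  0.22775836 0.18409097] [-4.80491414e-01 -3.10396757e+00  7.19522668e-04] {'fx': 371.64829954431775, 'fy': 371.64829954431775, 'cx': 312.78699119456655, 'cy': 235.33724314470822, 'extrinsics': array([[ 3.01484199e-01,  9.53471037e-01,  5.09640799e-04,
        -3.88948148e-01],
       [ 9.14585537e-01, -2.89339749e-01,  2.82516913e-01,
        -4.77535852e-01],
       [ 2.69519153e-01, -8.47082752e-02, -9.59262182e-01,
         1.97639667e-01],
       [ 0.00000000e+00,  0.00000000e+00,  0.00000000e+00,
         1.00000000e+00]])}
blue (10599, [271.1, 215.0], [196, 142, 152, 117])
blue (1640, [313.2, 340.0], [298, 310, 31, 66])
blue (1346, [477.3, 322.0], [425, 304, 102, 37])
red (638, [204.8, 173.4], [191, 159, 29, 30]) [0.50537988 0.17500007 0.092     ]
red (76, [17.4, 434.0], [12, 427, 12, 15]) [ 0.70302243 -0.20579012  0.092     ]
```

View pics/w4.png

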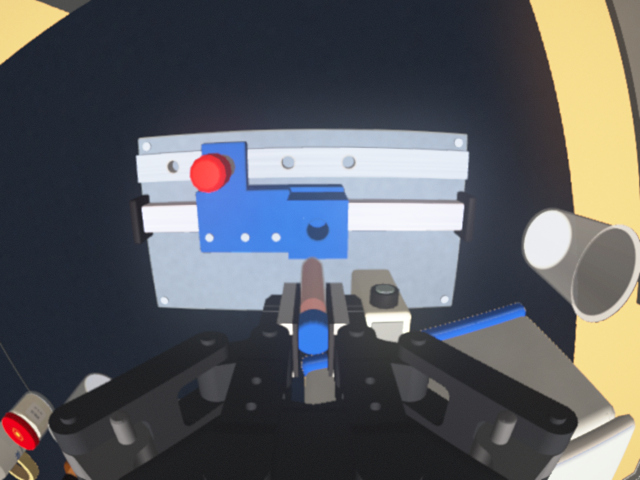

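The wrist view shows the bore at (317,229), the knob at (210,172), strip holes at (288,162) and (349,162), and the held tube from cap (313,340) to foot (313,263). Next I'll compute the offsets.

```bash
python3 - <<'E'
from h import *
c=ctrl.get_calibration("wrist");im=np.load("pics/w4.npz")["im"];z=.1841
g=cv2.cvtColor(im,cv2.COLOR_RGB2HSV)[:,:,2]
def dark(b,t,zz):
    s=g[b[1]:b[3],b[0]:b[2]];m=(s<t).astype(np.uint8);cs,_=cv2.findContours(m,0,1);k=max(cs,key=cv2.contourArea)
    e=cv2.fitEllipse(k);p=(e[0][0]+b[0],e[0][1]+b[1]);print(np.round(p,1),np.round(e[1],1),cv2.contourArea(k),onz(c,p,zz,1).round(4))
print(g[229,295:345],g[210:250,317]); print(im[250:275,313].tolist())
dark((300,212,335,246),90,.068)
for b in((280,153,297,171),(340,153,358,171),(166,158,181,175)): dark(b,170,.022)
for v in(262,265): print("foot",onz(c,(313,v),z-.0485,1).round(4))
for v in(335,338,341): print("cap",onz(c,(313.2,v),z+.0295,1).round(4))
E
```

```text
[232 232 232 233 233 233 233 234 234 234 223 187 142 119 118 120 118 119
 120 119 119 122 119 119 119 119 119 121 120 119 119 117 125 162 206 229
 234 235 236 235 234 235 235 235 235 235 235 235 235 236] [235 235 234 234 234 233 233 231 227 228 233 235 236 236 236 234 223 177
 132 119 119 120 119 119 120 120 119 118 119 129 170 207 227 233 234 234
 234 234 235 235]
[[71, 135, 233], [70, 135, 233], [73, 136, 234], [71, 136, 234], [71, 137, 234], [76, 135, 231], [94, 134, 210], [112, 131, 176], [127, 125, 148], [134, 114, 123], [136, 113, 117], [136, 113, 115], [137, 114, 117], [136, 114, 118], [137, 114, 117], [135, 113, 116], [136, 114, 116], [135, 113, 116], [136, 114, 116], [137, 114, 116], [138, 114, 117], [137, 114, 117], [138, 115, 117], [137, 115, 116], [136, 113, 115]]Traceback (most recent call last):
  File "<stdin>", line 8, in <module>
  File "<stdin>", line 5, in dark
ValueError: max() iterable argument is empty
```

```bash
python3 - <<'E'
from h import *
c=ctrl.get_calibration("wrist");im=np.load("pics/w4.npz")["im"];z=.1841
g=cv2.cvtColor(im,cv2.COLOR_RGB2HSV)[:,:,2]
for v in range(214,246,2): print(v,g[v,302:334:2],im[v,317])
def dark(b,t,zz):
    s=g[b[1]:b[3],b[0]:b[2]];m=(s<t).astype(np.uint8);cs,_=cv2.findContours(m,0,1);k=max(cs,key=cv2.contourArea)
    e=cv2.fitEllipse(k);p=(e[0][0]+b[0],e[0][1]+b[1]);print(np.round(p,1),np.round(e[1],1),cv2.contourArea(k),onz(c,p,zz,1).round(4))
for b in((280,153,297,171),(340,153,358,171),(166,158,181,175)): dark(b,170,.022)
for v in(258,260,262): print("foot",onz(c,(313,v),z-.0485,1).round(4))
for v in(335,338,341): print("cap",onz(c,(313.2,v),z+.0295,1).round(4))
E
```

```text
214 [234 234 234 233 234 233 234 233 234 234 234 235 235 235 236 236] [ 75 138 234]
216 [234 234 234 235 234 234 234 233 233 234 234 235 235 236 236 237] [ 74 137 233]
218 [234 236 233 233 233 230 228 227 226 228 232 235 236 236 236 237] [ 76 136 227]
220 [233 234 234 233 225 224 229 234 233 233 228 226 234 236 236 237] [ 72 137 233]
222 [233 234 233 224 227 234 235 236 236 236 235 226 212 234 236 236] [ 74 140 236]
224 [233 234 229 181 197 231 235 235 236 236 232 190 150 226 236 235] [ 73 138 236]
226 [234 234 220 140 122 167 213 224 224 212 157 124 118 191 234 235] [ 70 128 223]
228 [234 234 194 123 119 120 123 131 130 122 118 120 118 165 229 235] [ 58  84 132]
230 [233 233 186 122 119 121 120 120 119 118 117 119 119 156 228 235] [ 55  78 119]
232 [233 233 200 127 119 119 119 119 118 120 119 118 118 174 230 235] [ 57  79 119]
234 [234 233 220 146 118 120 119 120 119 119 118 117 130 208 233 235] [ 57  79 120]
236 [233 233 228 196 132 118 121 121 118 120 118 123 178 228 235 235] [ 56  79 119]
238 [232 234 233 226 192 142 126 118 117 120 132 176 223 235 235 235] [ 58  81 119]
240 [232 232 232 233 228 214 192 173 177 183 208 224 233 235 235 235] [ 64 106 170]
242 [233 233 233 233 234 232 231 228 227 228 233 234 234 234 234 235] [ 74 135 227]
244 [234 234 234 234 234 234 234 235 233 235 234 234 234 234 234 233] [ 71 137 234]
[285.9 163.3] [7.2 9.6] 3.5 [0.5213 0.2205 0.022 ]
[385.3 198.3] [29.8 92.8] 3.5 [0.5737 0.2908 0.022 ]
[171.5 166.9] [ 7.5 11.2] 45.5 [0.4917 0.1262 0.022 ]
foot [0.5666 0.2292 0.1356]
foot [0.5677 0.2289 0.1356]
foot [0.5688 0.2285 0.1356]
cap [0.5669 0.2291 0.2136]
cap [0.5681 0.2287 0.2136]
cap [0.5693 0.2283 0.2136]
```

```bash
python3 - <<'E'
from h import *
c=ctrl.get_calibration("wrist");im=np.load("pics/w4.npz")["im"];z=.1841
g=im[:,:,0].astype(int)
for v in(262,268,274,280): print(v,im[v,298:328:2].tolist() if v==268 else g[v,298:328])
b=onz(c,(317.3,229.5),.068,1);print("bore",b.round(4))
print("foot",onz(c,(313,267.5),z-.0423,1).round(4)); print("cap",onz(c,(313.2,343),z+.0295,1).round(4))
k=onz(c,(210.2,172.5),.092,1);print("knob",k.round(4))
a=np.radians(-17.6);x=np.array([np.cos(a),np.sin(a)]);y=np.array([-np.sin(a),np.cos(a)]);d=(k-b)[:2];print("knob rel",d@x,d@y)
h1=onz(c,(288.5,162.5),.022,1)[:2];h2=onz(c,(349,162.5),.022,1)[:2];h0=onz(c,(173,166.5),.022,1)[:2]
print(h0,h1,h2,np.degrees(np.arctan2(*(h2-h0)[::-1])),np.linalg.norm(h2-h0),np.linalg.norm(h2-h1))
t=ctrl.get_calibration("top");i=np.load("pics/top0.npz")["im"]
for r in(247,249,251,253,255,257):print(r,i[r,200:218,2])
print("top bore",onz(t,(209.2,251.2),.068))
E
```

```text
262 [180 181 181 178 170 159 148 138 134 132 134 132 133 133 136 137 137 137
 136 137 139 148 158 165 172 176 178 176 177 178]
268 [[177, 192, 212], [172, 186, 203], [144, 138, 144], [133, 110, 115], [132, 111, 115], [132, 110, 115], [133, 112, 117], [135, 113, 115], [136, 114, 117], [136, 114, 116], [135, 112, 114], [135, 115, 119], [153, 153, 160], [176, 191, 210], [178, 193, 213]]
274 [179 177 169 156 140 132 131 131 131 133 132 133 134 135 136 136 138 136
 137 135 136 134 133 134 144 159 171 177 180 179]
280 [179 175 166 151 136 130 132 132 132 132 134 133 135 135 136 135 137 136
 137 137 136 136 135 135 141 151 165 174 176 177]
bore [0.5702 0.2314 0.068 ]
foot [0.5695 0.2283 0.1418]
cap [0.5702 0.228  0.2136]
knob [0.5064 0.1788 0.092 ]
knob rel -0.04487420226649244 -0.0694322630841543
[0.49187007 0.12762833] [0.52133867 0.222769  ] [0.53611079 0.26986485] 72.72241102879181 0.1489579451143152 0.04935822592006173
247 [229 224 222 222 221 217 206 186 167 162 172 191 207 218 222 223 223 223]
249 [225 224 223 221 213 186 137  95  79  76  84 111 158 199 217 221 222 223]
251 [224 225 225 221 204 161 108  81  77  87 123 171 199 212 219 221 221 222]
253 [226 226 226 224 216 189 142 105  94 114 163 201 216 219 220 221 220 220]
255 [226 226 225 225 223 218 208 193 182 184 200 213 219 221 220 219 220 215]
257 [225 223 224 224 224 223 222 221 221 221 221 222 222 222 220 221 218 201]
top bore [0.56957868 0.2270856  0.068     ]
```

```bash
python3 -m crank '.001 .0066 -.04 0;0 0 -.04 0;0 0 -.022 0;0 0 0 0;0 0 0 0'
python3 - <<'E'
from h import *
o=ctrl.get_obs();c=ctrl.get_calibration("wrist");im,d=ctrl.get_image("wrist")
print(o["tool_pos"])
cr=im[190:310,240:400];cv2.imwrite("pics/w5.png",cv2.resize(cr,None,fx=5,fy=5,interpolation=cv2.INTER_CUBIC)[:,:,::-1]);np.savez("pics/w5.npz",im=im)
E
```

```text
t: 6.23
tool_pos: [0.5691, 0.2317, 0.1329]
tool_rot: [-0.479, -3.103, 0.001]
contact_force: [-0.3, -0.1, -0.4]
opening: 0.0109
grip_force: 39.2
[0.56914464 0.23172039 0.13289456]
```

View pics/w5.png

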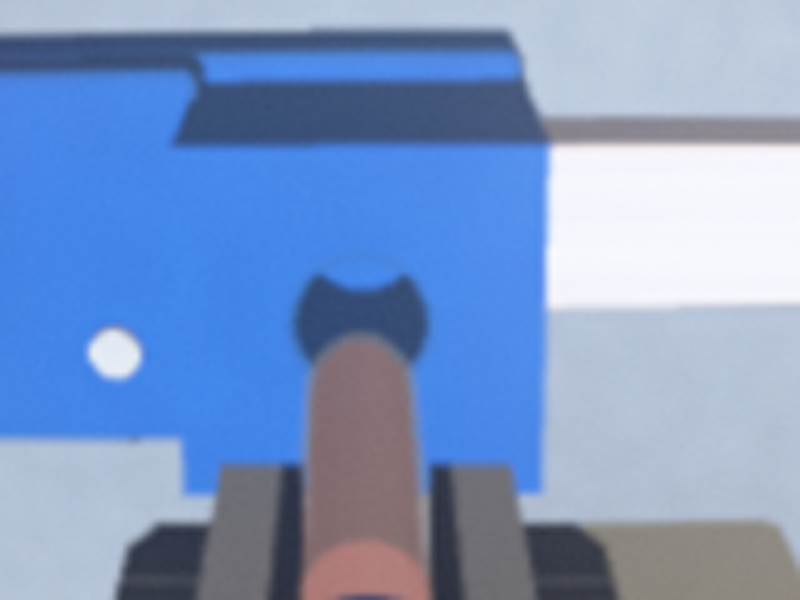

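Crop: bore mouth centred at crop (361,321), tube foot at (361,333), so they line up sideways. Next I'll check the fore-aft offset.

```bash
python3 - <<'E'
from h import *
c=ctrl.get_calibration("wrist");z=.1329
print("bore",onz(c,(312.2,254.2),.068,1).round(4))
for v in (266,267,268): print("foot",onz(c,(312,v),z-.0423,1).round(4))
E
```

```text
bore [0.571  0.2316 0.068 ]
foot [0.5697 0.2319 0.0906]
foot [0.5702 0.2318 0.0906]
foot [0.5708 0.2316 0.0906]
```

```bash
python3 -m crank '.001 0 -.015 0;0 0 -.015 0;0 0 -.012 0;0 0 0 0;0 0 0 0'
python3 -m crank '0 0 -.02 0;0 0 -.02 0;0 0 -.016 0;0 0 -.008 0;0 0 0 0'
```

```text
t: 6.7
tool_pos: [0.5696, 0.232, 0.1117]
tool_rot: [-0.478, -3.104, 0.001]
contact_force: [-0.6, -0.2, 0.2]
opening: 0.0108
grip_force: 39.2
t: 7.12
tool_pos: [0.5702, 0.2321, 0.08]
tool_rot: [-0.478, -3.105, 0.0]
contact_force: [-0.2, -0.9, -0.5]
opening: 0.0104
grip_force: 39.3
```

```bash
python3 -m crank '0 0 -.001 0;0 0 0 0;0 0 0 0;0 0 0 0;0 0 0 0' 45
python3 -m crank '0 0 .02 0;0 0 .04 0;0 0 .06 0;0 0 .06 0;0 0 .04 0'
python3 - <<'E'
from h import *
o=ctrl.get_obs();c=ctrl.get_calibration("wrist");im,d=ctrl.get_image("wrist")
print(o["tool_pos"],o["tool_rot"])
cv2.imwrite("pics/w6.png",im[:,:,::-1]);np.savez("pics/w6.npz",im=im)
for b in blobs(im,(0,170,80),(8,255,255),60): print("red",b,onz(c,b[1],.092,1))
for b in blobs(im,(105,120,40),(130,255,255),100): print("blue",b,onz(c,b[1],.108,1))
E
```

```text
t: 7.53
tool_pos: [0.57, 0.2321, 0.0799]
tool_rot: [-0.478, -3.105, 0.0]
contact_force: [0.2, -0.7, -0.1]
opening: 0.0388
grip_force: 0.0
t: 7.95
tool_pos: [0.5712, 0.2324, 0.1944]
tool_rot: [0.478, 3.101, 0.003]
contact_force: [-0.0, -0.2, 0.9]
opening: 0.0384
grip_force: 0.0
[0.5712288  0.23241404 0.19436012] [4.77606544e-01 3.10093856e+00 2.89359108e-03]
red (610, [201.7, 169.9], [189, 156, 27, 29]) [0.50555916 0.17535555 0.092     ]
red (73, [17.5, 427.4], [12, 421, 12, 14]) [ 0.70367677 -0.20725816  0.092     ]
blue (9603, [264.2, 210.2], [193, 140, 147, 113]) [0.54237571 0.21004398 0.108     ]
blue (1403, [464.7, 317.2], [411, 298, 106, 39]) [0.66148704 0.32248101 0.108     ]
blue (788, [323.4, 352.2], [296, 340, 60, 28]) [0.65451496 0.21488356 0.108     ]
```

View pics/w6.png

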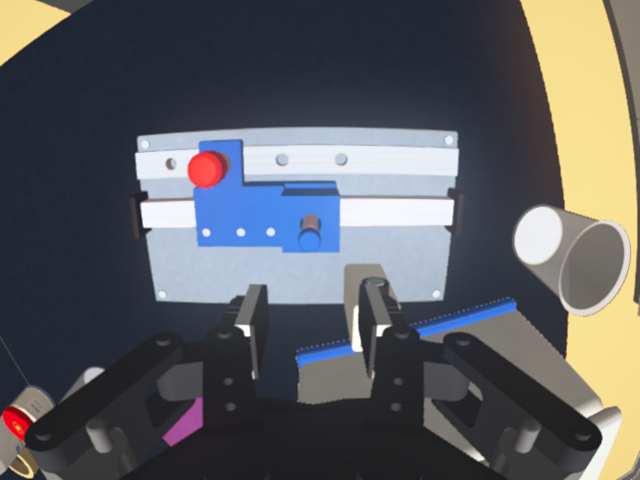

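The tube stands in the bore, cap at (309,238), and the knob is at (204,169). I'm moving over the knob and down.

```bash
python3 -m crank '-.043 -.038 0 0;-.043 -.038 0 0;-.043 -.037 0 0;0 0 -.03 0;0 0 -.06 0' 
python3 -m crank '0 0 -.06 0;0 0 -.05 0;0 0 -.03 0;0 0 0 0;0 0 0 0'
python3 - <<'E'
from h import *
o=ctrl.get_obs();c=ctrl.get_calibration("wrist");im,d=ctrl.get_image("wrist")
print(o["tool_pos"]);np.savez("pics/w7.npz",im=im)
for b in blobs(im,(0,170,80),(8,255,255),60): print("red",b,onz(c,b[1],.092,1))
E
```

```text
t: 8.42
tool_pos: [0.5081, 0.1756, 0.1499]
tool_rot: [0.478, 3.095, 0.006]
contact_force: [1.0, -0.2, -0.0]
opening: 0.0387
grip_force: 0.0
t: 8.83
tool_pos: [0.5051, 0.1755, 0.0746]
tool_rot: [-0.478, -3.103, 0.001]
contact_force: [0.4, -0.3, 0.6]
opening: 0.0386
grip_force: 0.0
[0.50505342 0.17550597 0.07461659]
red (606, [306.7, 314.2], [288, 303, 44, 29]) [0.50029875 0.17482028 0.092     ]
```

```bash
python3 -m crank '0 0 -.012 0;0 0 -.011 0;0 0 0 0;0 0 0 0;0 0 0 0' 
python3 -m crank '0 0 0 0;0 0 0 0;0 0 0 0;0 0 0 0;0 0 0 0' 0 60
```

```text
t: 9.3
tool_pos: [0.5058, 0.1757, 0.0638]
tool_rot: [0.478, 3.105, 0.0]
contact_force: [-0.4, 0.4, 0.6]
opening: 0.0386
grip_force: 0.0
t: 9.72
tool_pos: [0.5058, 0.1753, 0.0642]
tool_rot: [0.478, 3.105, -0.001]
contact_force: [-2.9, -2.1, 6.4]
opening: 0.0238
grip_force: 58.9
```

```bash
python3 -m crank '0 0 .008 0;0 0 .008 0;0 0 .008 0;0 0 .006 0;0 0 0 0'; python3 -m crank '0 0 0 0;0 0 0 0;0 0 0 0;0 0 0 0;0 0 0 0'; python3 - <<'E'
from h import *
o=ctrl.get_obs();print(o["tool_pos"],o["contact_force"],o["wrist_torque"])
E
```

```text
t: 10.13
tool_pos: [0.5056, 0.1755, 0.0787]
tool_rot: [0.478, 3.105, -0.0]
contact_force: [3.3, -1.1, -6.3]
opening: 0.0237
grip_force: 59.1
t: 10.55
tool_pos: [0.5056, 0.1755, 0.0783]
tool_rot: [-0.478, -3.105, 0.0]
contact_force: [4.8, -2.3, -5.0]
opening: 0.024
grip_force: 59.1
[0.5055605  0.17551081 0.07829816] [ 4.8414914  -2.30557472 -4.9513016 ] [-0.55639524 -0.64086622 -0.03917474]
```

```bash
python3 -m crank '.0015 .0048 0 0;.0045 .0143 0 0;.006 .0191 0 0;.006 .0191 0 0;.006 .0191 0 0'; python3 -m crank '.0045 .0143 0 0;.0014 .0047 0 0;0 0 0 0;0 0 0 0;0 0 0 0';python3 - <<'E'
from h import *
o=ctrl.get_obs();p=o["tool_pos"];c=ctrl.get_calibration("wrist");im,d=ctrl.get_image("wrist");np.savez("pics/w8.npz",im=im)
print(p,o["contact_force"],(p[:2]-[.50556,.17551])@[.299,.954],(p[:2]-[.50556,.17551])@[.954,-.299])
E
```

```text
t: 10.97
tool_pos: [0.5176, 0.2143, 0.0783]
tool_rot: [-0.478, -3.104, 0.001]
contact_force: [2.8, -4.0, -7.0]
opening: 0.0239
grip_force: 59.2
t: 11.38
tool_pos: [0.5205, 0.2237, 0.0786]
tool_rot: [-0.478, -3.105, -0.002]
contact_force: [3.1, 1.2, -6.2]
opening: 0.0238
grip_force: 59.3
[0.52051948 0.22370119 0.07857943] [ 3.05225073  1.23696741 -6.19434987] 0.050447276884843135 -0.0001378245199925564
```

```bash
python3 -m crank '0 0 -.008 0;0 0 -.008 0;0 0 -.008 0;0 0 -.005 0;0 0 0 0'; python3 -m crank '0 0 0 0;0 0 0 0;0 0 0 0;0 0 0 0;0 0 0 0'; python3 - <<'E'
from h import *
o=ctrl.get_obs();p=o["tool_pos"];print(p,o["contact_force"])
E
```

```text
t: 11.85
tool_pos: [0.5204, 0.223, 0.0642]
tool_rot: [-0.478, -3.104, 0.001]
contact_force: [-0.4, -0.8, -1.4]
opening: 0.0242
grip_force: 59.8
t: 12.27
tool_pos: [0.5205, 0.2231, 0.0642]
tool_rot: [-0.478, -3.105, 0.001]
contact_force: [-2.0, -3.9, 2.0]
opening: 0.0235
grip_force: 60.1
[0.52051105 0.22307146 0.06422202] [-1.99925884 -3.89356814  1.99517754]
```

```bash
python3 -m crank '0 0 -.002 0;0 0 0 0;0 0 0 0;0 0 0 0;0 0 0 0'; python3 - <<'E'
from h import *
o=ctrl.get_obs();p=o["tool_pos"];print(p,o["contact_force"])
a,_=ctrl.get_image("scene");t,_=ctrl.get_image("top");w,_=ctrl.get_image("wrist")
f=lambda i:cv2.resize(i,(400,300),interpolation=cv2.INTER_CUBIC)
cv2.imwrite("pics/fin.png",np.vstack([np.hstack([f(a[170:290,220:380]),f(t[200:320,140:300])]),np.hstack([f(w),f(w[130:370,160:480])])])[:,:,::-1])
E
```

```text
t: 12.68
tool_pos: [0.5206, 0.2231, 0.0642]
tool_rot: [-0.478, -3.105, 0.001]
contact_force: [-4.1, -5.1, 6.9]
opening: 0.0234
grip_force: 60.7
[0.52062988 0.22314721 0.0641646 ] [-4.05599541 -5.12366146  6.94689859]
```

View pics/fin.png

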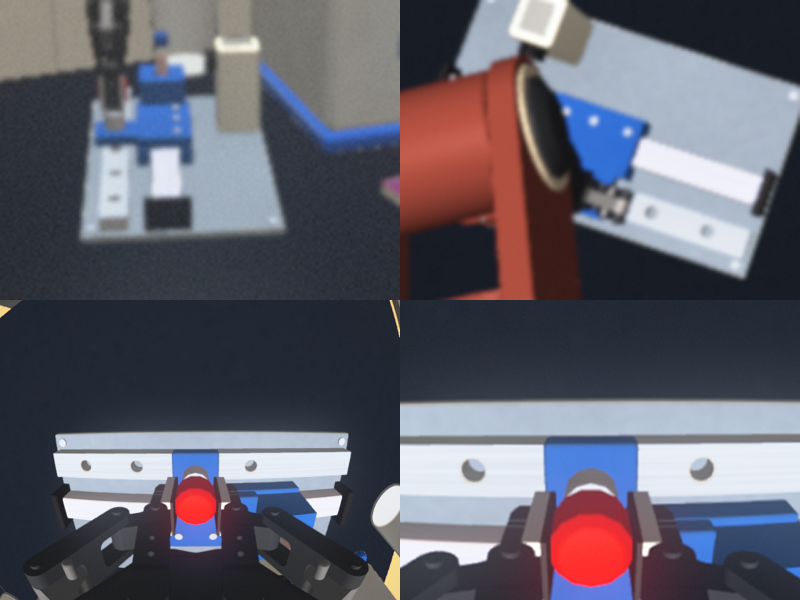

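The tube stands upright in the bore (scene crop, 160,45). Two free holes lie behind the carriage and one ahead, so it is one hole on from the start. The height is back at the home value with a firm stop, so I'm handing the job in.

```bash
python3 -c "
from station import ctrl
print(ctrl.finish_job())"
```

```text
the job is handed in; nothing more can be done
None
```

The job is handed in at about 13 s: the blue-capped tube stands in the bore, the carriage is one hole on toward the reader head with the pin home, and the gripper still holds the red knob. The judge's verdict wasn't shown.

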